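# Open the tumbling pot's bayonet lid and park it on the soldering board

### The arm

A 6-joint arm with a two-finger parallel gripper is mounted at the origin on the work surface. World frame = base frame: x ahead of the robot, y to its left, z up, the work surface at z = 0. Lengths are in m, angles in rad, forces in N, time in s.
With the tool pointing down it reaches from about 0.3 to 0.775 m from the base axis. Payload 14.6 kg.
Tool frame: the origin (TCP) lies midway between the tips of the shut fingers; the grasp point (between the pads) lies 19 mm behind it (arm.hold_point_z is the distance from the TCP to the grasp point, in m); z points along the fingers, y is the line along which they close (so a half turn about z gives the same grasp; the last joint's range is limited). The gripper opens to 94 mm and grips with 3 to 60 N. Pads are 16 mm wide; open, the fingers measure 119 mm over their backs; the gripper's body (75 mm by 177 mm) begins 78 mm behind the grasp point.
Start: joints at [1.163, 0.3, 1.521, -0, 1.321, -0.067], TCP at [0.184, 0.518, 0.205] pointing down, gripper open.
Joint ranges: [-3.03, 3.03], [-0.79, 2.21], [0.23, 2.52], [-1.04, 4.18], [0, 3.07], [-2.55, 2.55]. Speed limits (rad/s): [2.22, 2.22, 2.57, 3.14, 3.14, 3.14].

### API

Orientations are given as a 3x3 rotation matrix whose columns are the frame's x, y, z axes.
In Python, from bench import arm gives the robot as it stands.
- The arm moves only by the tool drive_tool, never from a script. Its argument "increments" is a list of rows, each a list of 2 entries, a list of its own where there are three numbers: the shift along the tool's x, y, z in mm, then the turn, a rotation vector about the tool's x, y, z in degrees. A call has 1 to 10 rows; each row shifts and turns the commanded pose from where the row before left it, along the tool's axes as they then stand; what a row does not reach is not made up. A row lasts 1/12 s, in which the tool goes at most 41.7 mm and 7.16 degrees, less where a joint would pass 70% of its speed; a pose out of reach is approached as far as the arm can. A call with a gripper value outside its range is refused whole. "jaw" is the gripper's target within -1 to 1 (fully open at 1, half-way at 0, shut at -1), set as the call begins (left out, the last holds). The fingers move at their own pace and stop on an object; "squeeze" is the grip in N (left out, the last holds). Time passes only in rows, so rows that do not move let the fingers close. It gives the time, the measured TCP pose, the force, the opening and the grip force at its end, in the units of the state.
- arm.state(): the state, without advancing time (a new reading comes with each control period).
- arm.snapshot(name): name is "scene" or "top" or "wrist"; returns (picture, depth): 400x640x3 uint8, blue, green, red; 400x640 float32, m along the optical axis (not along the pixel's ray), 0 where there is no reading.
- arm.camera_info(name): a dict with "fx", "fy", "cx", "cy" (pixels), "k1" (the pictures are not rectified: a ray, as slopes to the right and down, at radius r is drawn at 1 + k1 r^2 times it, then the intrinsics apply), "pose" (4x4, takes a point from camera to world coordinates). Camera axes: x right, y up, looking along -z (the intrinsics and any distortion apply to the point x, -y, -z); pixel columns grow to the right and rows downward; lengths in m; the calibration is good to about 2 mm. A picture is of the moment at which its call begins: read the wrist's pose just before it. camera_info takes no time and is no camera call; for the wrist camera it gives the pose at the moment of the call.
- arm.finish_job(): hands the job in; it is judged then, once.
The state is a dict: "time_s": time; "joint_pos": joint angles; "qvel": joint speeds; "effort": joint torques, N m; "tcp_pos": TCP position; "tcp_rot": TCP orientation; "ft_force": force on the tool from outside, world axes, zero at the start; "wrist_torque": the same for the moment, N m; "finger_gap": finger opening in m; "finger_force": force on a finger pad.
Only numpy, scipy, OpenCV 4.12 (cv2) and the standard library are available. Lean on these libraries where they do the work, as an engineer would, in place of code of your own. Each camera call takes 0.05 s, during which the arm holds its last target. There are 200 camera calls.

### The job

Make room in the middle of the soldering board for the tumbling pot's lid by sliding the charcoal block along the board towards one end, keeping it flat on the board and not lifting it. Open the pot: push the lid round by the side arm, the way that is not blocked by the upright mandrel, until the two lugs stand in the slots of the collar (keep off the knob until then, it would unscrew), then lift the lid off by its knob. Set the lid down gently, level and right way up, flat in the middle of the board and clear of the block, and leave the mandrel, dish, tweezers, brush, shears and hammer where they are.

Things in the scene. Friction and masses are not known exactly. Their poses are not given: they have to be found in the camera images.
- pot: Round steel tumbling pot, fixed to the bench, 152 mm across its collar, 98 mm high. Origin: centre of its underside, z up. A rim 85 mm above the bench carries the lid; above it the collar's inward lip (from 93.5 to 98 mm high, inner radius 62 mm) holds the lid's lugs down. The lip has two slots, on the pot's own +x and -x. The lid turns either way and stays where it is left.
- slot_a (a point): Middle of one slot of the pot's lip: on the pot's own +x, 67 mm from its axis, 98 mm above the bench. The slot is about 34 mm wide.
- slot_b (a point): Middle of the other slot of the pot's lip, the same, on the pot's own -x.
- lid: Loose aluminium lid, about 0.3 kg, in the pot's collar: disc 120 mm across, 18 mm thick. Origin: centre of its underside (85 mm above the bench when seated). Two lugs, 16 mm wide, 6 mm thick, flush with the underside, reach to radius 69 mm on its own +x and -x. About 2 mm side play. It lifts out only with its x axis along the pot's x axis, either way round, within about 0.12 rad.
- lid_arm (a point): Push point on the lid's steel arm, 95 mm from the lid's axis on the lid's own +x, at the arm's mid height (22 mm above the lid's underside). The arm is 12 mm wide and 12 mm high, runs over one lug out to radius 115 mm and stands free beyond the collar (radius 76 mm). It takes 2 to 6 N here to turn the lid.
- lid_knob: Upright black round knob in the middle of the lid, fixed to it: 32 mm diameter, 40 mm high. Origin: centre of its foot, on the lid's top face (18 mm above the lid's underside); its top is 58 mm above the lid's underside.
- mandrel: Upright tapered steel ring mandrel on a 48 mm foot, 138 mm high, 16 to 24 mm thick, fixed to the bench 112 mm from the pot's axis, beside one slot. The lid's arm cannot pass it. The arm starts on the pot's own +y half, between mandrel and dish, and must turn away from the mandrel to the slot beside the dish. Origin: centre of the foot's underside.
- dish: Small loose white ceramic dish with a flux cone, 48 mm across, 42 mm high, 112 mm from the pot's axis beside the other slot; the lid's arm passes well over it. Leave alone. Origin: centre of its underside.
- board: Pale soldering board, fixed, 280 mm (own x) by 170 mm (own y), 25 mm thick. Origin: centre of its underside; top face at 25 mm.
- block: Loose black charcoal block, about 0.15 kg, 45 mm (own x) by 90 mm (own y) by 30 mm high, lying on the board somewhere near its middle, its long side across the board. Origin: centre of its underside. There is room for it on the board beyond the lid at either end of the board's x axis, about 105 mm from the board's centre.
- tweezers: Loose steel tweezers, 150 mm by 14 mm, 8 mm high, between pot and board; leave alone. Origin: middle of the underside.
- brush: Loose flat brush with blue handle, 180 mm by 50 mm, 18 mm high, at the left of the bench; leave alone. Origin: on the underside near the middle.
- shears: Loose shears with brass handles, 190 mm long, 11 mm high, at the far side of the bench; leave alone. Origin: near the middle, underside.
- hammer: Loose hammer lying at the right of the bench; leave alone. Origin: near the middle, underside.
Mind the look-alikes: they are no part of the job. What is meant by the block is not brown, and is the larger of those in its own colour.

How it is judged:
On the way, in this order (a step that is already met when the one before it is completed fails the run):
1. the lid, still down in its collar, is turned so that its lugs stand in the slots (within 0.12 rad) (angle between the x axis of lid and the x axis of pot, either way round below 0.12 rad and horizontal distance between lid and pot below 0.006 m and z of lid in the frame of pot below 0.089 m and contact force between the fingers and lid_knob below 0.5 N), for 0.2 s.
2. the lid is lifted free, 30 mm or more above its seat (z of lid in the frame of pot above 0.115 m), for 0.1 s.
At the end, for the whole second after the job is handed in: The lid rests flat, right way up, on the board (tilt under 0.06 rad), centre within 30 mm along and 25 mm across of the board's centre; the block rests flat on the board (centre within 130 mm along, 60 mm across) and does not touch the lid (x of lid in the frame of board between -0.03 and 0.03 m and y of lid in the frame of board between -0.025 and 0.025 m and z of lid in the frame of board between 0.021 and 0.028 m and angle between each of lid, block's own z axis and vertical below 0.06 rad and linear speed of each of lid, block below 0.02 m/s and x of block in the frame of board between -0.13 and 0.13 m and y of block in the frame of board between -0.06 and 0.06 m and z of block in the frame of board between 0.021 and 0.029 m and contact force between lid and block below 0.2 N).
It fails at once if the knob is touched (over 1 N) while the seated lid's lugs are still more than 0.25 rad from the slots (contact force between the fingers and lid_knob above 1 N and horizontal distance between lid and pot below 0.02 m and z of lid in the frame of pot below 0.09 m and angle between the x axis of lid and the x axis of pot, either way round above 0.25 rad).
It fails at once if the block is lifted more than 12 mm off the board, or tipped more than 0.3 rad (z of block in the frame of board above 0.037 m or angle between block's own z axis and vertical above 0.3 rad).
It fails at once if the lid is dropped: moving faster than 0.5 m/s with no finger on it (linear speed of lid above 0.5 m/s and contact force between the fingers and lid below 0.2 N).
It fails at once if the lid is tipped more than 0.5 rad (angle between lid's own z axis and vertical above 0.5 rad).
It fails at once if the dish, tweezers, brush, shears or hammer is moved more than 30 mm (distance of any of dish, tweezers, brush, shears, hammer from where it was at the start of the episode above 0.03 m).
It also fails if it takes over 72 s, if anything falls off the work surface, if the arm or the gripper's body presses on something with over 40 N, if the wrist force passes 120 N, or if a joint passes its speed limit or range.

## Working session

There is one attempt and no reset: what is moved stays moved. The work goes in short steps, Python scripts to look and compute and a tool call to move; the robot and the scene stay as the last step left them, time stands still between calls to the robot, and variables do not carry over. Pictures are saved under pics/ and viewed, at most 10 in all, crops included, and the job is handed in when it is done.

Besides the shell and the picture viewer there is one more tool, called after "Call:" as a command line: name --argument value ..., lists and objects as JSON in quotes. drive_tool: Moves the arm, as the interface text tells. Its arguments: {"type":"object","properties":{"increments":{"type":"array"},"jaw":{"type":"number"},"squeeze":{"type":"number"}},"required":["increments"]}

```bash
mkdir -p pics; cat > h.py <<'E'
import numpy as np,cv2
from bench import arm
def world(name,pts,depth=None,z=None,info=None):
    c=info or arm.camera_info(name);P=np.array(c['pose']);out=[]
    for u,v in pts:
        x=(u-c['cx'])/c['fx'];y=(v-c['cy'])/c['fy'];a,b=x,y
        for _ in range(20):
            f=1+c['k1']*(a*a+b*b);a,b=x/f,y/f
        d=P[:3,:3]@np.array([a,-b,-1.]);o=P[:3,3]
        if z is not None: t=(z-o[2])/d[2]
        else:
            w=depth[int(v)-1:int(v)+2,int(u)-1:int(u)+2];w=w[w>0];t=np.median(w) if len(w) else np.nan
        out.append(o+t*d)
    return np.array(out)
E
python3 - <<'E'
from h import *
for n in('top','scene'):
    i,d=arm.snapshot(n);cv2.imwrite(f'pics/{n}0.png',i);np.save(f'{n}0.npy',d)
    c=arm.camera_info(n);print({k:np.round(v,3).tolist() for k,v in c.items()})
s=arm.state();print(s['time_s'],s['tcp_pos'],np.round(s['tcp_rot'],3))
E
```

```text
{'fx': 417.254, 'fy': 417.254, 'cx': 331.17, 'cy': 202.228, 'k1': -0.036, 'pose': [[0.003, 0.995, -0.103, 0.461], [-1.0, 0.001, -0.019, -0.009], [-0.018, 0.103, 0.995, 1.592], [0.0, 0.0, 0.0, 1.0]]}
{'fx': 484.98, 'fy': 484.98, 'cx': 326.323, 'cy': 201.011, 'k1': 0.051, 'pose': [[-0.522, -0.464, 0.716, 1.554], [0.853, -0.276, 0.443, 0.582], [-0.008, 0.842, 0.54, 0.797], [0.0, 0.0, 0.0, 1.0]]}
0.1 [0.18373601 0.51814704 0.20492865] [[-0.942  0.334 -0.   ]
 [ 0.334  0.942 -0.001]
 [ 0.    -0.001 -1.   ]]
```

View pics/top0.png

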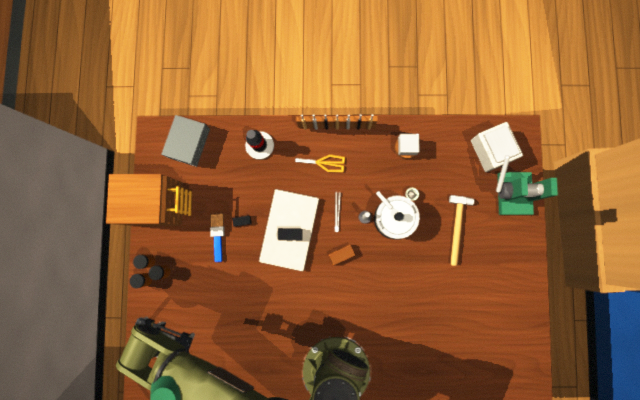

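View pics/scene0.png

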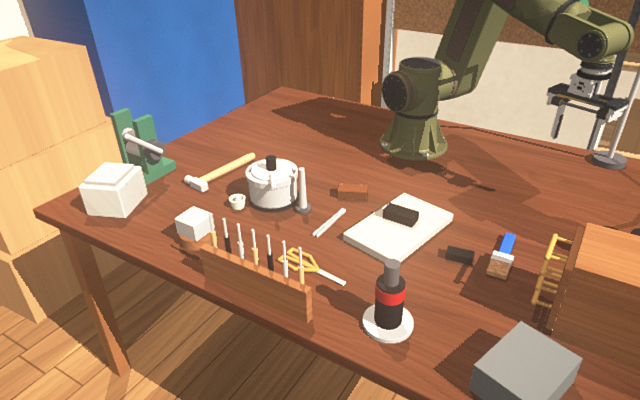

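Block candidates in the top view are the black one on the board (290,234), the small black one by the brush (243,221) and the brown one (342,254). I choose (290,234). The pot is at (398,216) with its arm at (385,198), the mandrel at (366,216) and the dish at (412,194).

```bash
python3 - <<'E'
from h import *
i=cv2.imread('pics/top0.png')
c=i[175:280,250:440];cv2.imwrite('pics/crop1.png',cv2.resize(c,None,fx=4.2,fy=4.2,interpolation=cv2.INTER_CUBIC))
E
```

```text
(no output)
```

View pics/crop1.png

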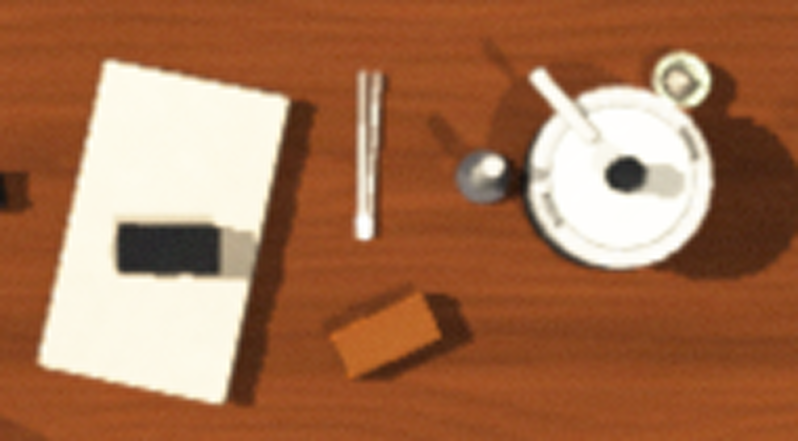

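```bash
cat >> h.py <<'E'
def crop(pts,f=4.2,o=(250,175)): return [((x+.5)/f-.5+o[0],(y+.5)/f-.5+o[1]) for x,y in pts]
E
python3 - <<'E'
from h import *
np.set_printoptions(precision=4,suppress=True)
d=np.load('top0.npy')
def p(n,pts,z):
    w=world('top',crop(pts),z=z);print(n,w[:,:2].tolist() if 0 else np.round(w[:,:2],4).tolist(), np.round(world('top',crop(pts),depth=d)[:,2],3));return w
b=p('board',[(106,60),(290,98),(226,404),(38,364)],.025);print(b.mean(0)); e=b[0]-b[3];print(np.linalg.norm(e),np.linalg.norm(b[0]-b[1]),np.degrees(np.arctan2(e[1],e[0])))
e=b[1]-b[2];print(np.degrees(np.arctan2(e[1],e[0])))
k=p('block',[(118,225),(220,225),(218,273),(118,273)],.055);print(k.mean(0),np.linalg.norm(k[0]-k[1]),np.linalg.norm(k[1]-k[2]))
p('knob',[(626,174)],.143);p('potlip',[(620,178)],.098)
a=p('arm',[(540,72),(598,138)],.113)
p('slots',[(690,140),(550,208)],.098)
p('dish',[(682,80)],.042);p('mandrel top',[(494,163)],.138);p('mandrel foot',[(482,180)],.005)
p('brown',[(385,335)],.03);p('tweez',[(370,72),(365,235)],.008)
E
```

```text
board [[0.6743, 0.2346], [0.6397, 0.0678], [0.3668, 0.123], [0.4012, 0.2911]] [-0.003  0.     0.005  0.001]
[0.5205 0.1791 0.025 ]
0.2788284414966169 0.17042339625767833 -11.681349803346825
-11.447089981054177
block [[0.5239, 0.217], [0.5241, 0.1272], [0.4821, 0.1285], [0.4818, 0.2164]] [0.025 0.026 0.051 0.028]
[0.503  0.1723 0.055 ] 0.08983980876790584 0.042014901930815536
knob [[0.5632, -0.2164]] [0.141]
potlip [[0.5629, -0.2177]] [0.14]
arm [[0.652, -0.1489], [0.5958, -0.1975]] [-0.   0.1]
slots [[0.5955, -0.2779], [0.5373, -0.1578]] [0.086 0.088]
dish [[0.6541, -0.2818]] [0.034]
mandrel top [[0.5726, -0.1077]] [0.137]
mandrel foot [[0.5673, -0.1058]] [0.079]
brown [[0.4281, -0.0178]] [0.03]
tweez [[0.6655, -0.0042], [0.5173, 0.0002]] [0.001 0.008]
```

The crop confirms it: the black block (168,249) lies on the board, long side across. It measures about 42x90 mm, which matches, and the board measures 279x170 mm. The slots are at (690,140) and (550,208), and the arm points up-left, so the lid must turn clockwise past the dish.

Call:
drive_tool --increments '[[[0,0,0],[0,0,-4]],[[-34,-21,0],[0,0,-4]],[[-34,-21,0],[0,0,0]],[[-34,-21,0],[0,0,0]],[[-34,-21,0],[0,0,0]],[[-34,-21,0],[0,0,0]],[[-34,-21,0],[0,0,0]],[[-34,-21,0],[0,0,0]],[[-34,-21,0],[0,0,0]],[[-34,-21,0],[0,0,0]]]' --jaw 0.0

```text
time_s: 0.93
tcp_pos: [0.445, 0.2683, 0.2054]
tcp_rot: [[-0.98, 0.2, -0.0], [0.2, 0.98, -0.0], [0.0, -0.0, -1.0]]
ft_force: [0.3, 0.6, -0.1]
finger_gap: 0.0468
finger_force: 0.0
```

Call:
drive_tool --increments '[[[-34,-21,0],[0,0,0]],[[-34,-21,0],[0,0,0]],[[-34,-21,0],[0,0,0]],[[-30,-21,0],[0,0,0]],[[0,0,30],[0,0,0]],[[0,0,0],[0,0,0]]]'

```text
time_s: 1.43
tcp_pos: [0.5555, 0.1595, 0.1705]
tcp_rot: [[-0.979, 0.202, -0.007], [0.202, 0.979, -0.002], [0.006, -0.003, -1.0]]
ft_force: [-0.6, 0.4, -1.8]
finger_gap: 0.0471
finger_force: 0.0
```

```bash
cat >> h.py <<'E'
def delta(t,yaw=None):
    s=arm.state();R=np.array(s['tcp_rot']);print('t',round(s['time_s'],2),'tcp',np.round(s['tcp_pos'],4),'yaw_y',round(np.degrees(np.arctan2(R[1,1],R[0,1])),2),'gap',s['finger_gap'],'F',np.round(s['ft_force'],1),'q',np.round(s['joint_pos'],2))
    print('tool mm',np.round(1000*R.T@(np.array(t)-s['tcp_pos']),1))
C=np.array([.5205,.179,0]);a=np.radians(-11.56);BX=np.array([np.cos(a),np.sin(a),0]);BY=np.array([-np.sin(a),np.cos(a),0])
def brd(x,y,z): return C+x*BX+y*BY+np.array([0,0,z])
E
python3 - <<'E'
from h import *
i,_=arm.snapshot('wrist');cv2.imwrite('pics/w1.png',i)
delta(brd(.04,-.010,.032))
E
```

```text
t 1.48 tcp [0.5553 0.1607 0.1729] yaw_y 78.41 gap 0.04695512698784258 F [-0.   0.2  0.9] q [ 0.22  0.39  1.47  0.    1.28 -1.15]
tool mm [ -3.    1.3 140.9]
```

View pics/w1.png

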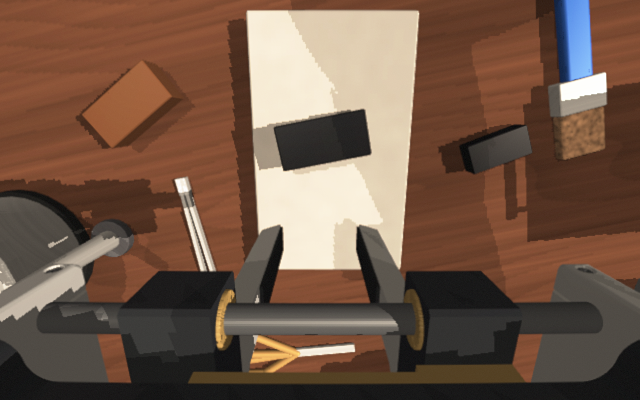

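The wrist view shows the block at (323,140) between the finger lines, the board square below, and space on the far side. I go down and push.

Call:
drive_tool --increments '[[[-3,1,35],[0,0,0]],[[0,0,35],[0,0,0]],[[0,0,30],[0,0,0]],[[0,0,20],[0,0,0]],[[0,0,12],[0,0,0]],[[0,0,8],[0,0,0]],[[0,0,0],[0,0,0]],[[0,0,0],[0,0,0]]]'

```text
time_s: 2.15
tcp_pos: [0.5601, 0.1623, 0.0367]
tcp_rot: [[-0.98, 0.199, 0.001], [0.199, 0.98, 0.0], [-0.001, 0.001, -1.0]]
ft_force: [0.8, -0.1, 0.0]
finger_gap: 0.047
finger_force: 0.0
```

Call:
drive_tool --increments '[[[12,0,0],[0,0,0]],[[12,0,0],[0,0,0]],[[12,0,0],[0,0,0]],[[12,0,0],[0,0,0]],[[12,0,0],[0,0,0]],[[12,0,0],[0,0,0]],[[12,0,0],[0,0,0]],[[12,0,0],[0,0,0]],[[12,0,0],[0,0,0]],[[4,0,0],[0,0,0]]]'

```text
time_s: 2.98
tcp_pos: [0.4498, 0.1847, 0.0371]
tcp_rot: [[-0.98, 0.199, 0.003], [0.199, 0.98, 0.001], [-0.002, 0.001, -1.0]]
ft_force: [1.4, -1.1, 0.2]
finger_gap: 0.0466
finger_force: 0.7
```

```bash
python3 - <<'E'
from h import *
i,d=arm.snapshot('wrist');cv2.imwrite('pics/w2.png',i)
delta(brd(-.079,-.010,.032))
E
```

```text
t 3.03 tcp [0.4497 0.1847 0.0369] yaw_y 78.51 gap 0.047051822524258276 F [-0.3  0.5 -0.2] q [ 0.31  0.38  1.86 -0.    0.91 -1.06]
tool mm [ 8.5 -1.4  4.9]
```

View pics/w2.png

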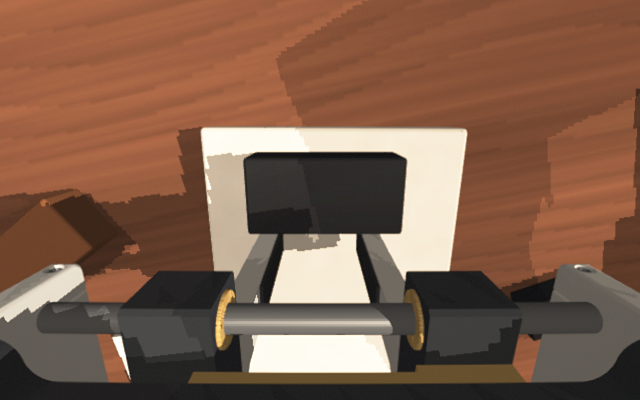

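The block is square to the board and being pushed flat. I nudge it 8 mm more, back off and rise.

Call:
drive_tool --increments '[[[5,0,0],[0,0,0]],[[3,0,0],[0,0,0]],[[0,0,0],[0,0,0]],[[0,0,0],[0,0,0]],[[-8,0,0],[0,0,0]],[[-2,0,-20],[0,0,0]],[[0,0,-40],[0,0,0]],[[0,0,-40],[0,0,0]],[[0,0,-40],[0,0,0]],[[0,0,-40],[0,0,0]]]'

```text
time_s: 3.87
tcp_pos: [0.4518, 0.1834, 0.2173]
tcp_rot: [[-0.98, 0.2, -0.001], [0.2, 0.98, -0.0], [0.001, -0.0, -1.0]]
ft_force: [0.7, 0.9, 0.2]
finger_gap: 0.0475
finger_force: 0.0
```

```bash
cat >> h.py <<'E'
POT=np.array([.563,-.2172,0])
def pot(r,deg,z): return POT+[r*np.cos(np.radians(deg)),r*np.sin(np.radians(deg)),z]
E
python3 - <<'E'
from h import *
delta(pot(.095,54,.22))
E
```

```text
t 3.87 tcp [0.4518 0.1834 0.2173] yaw_y 78.46 gap 0.04752163792460947 F [0.7 0.9 0.2] q [ 0.31  0.15  1.68  0.    1.32 -1.06]
tool mm [-228.4 -283.8   -2.8]
```

Call:
drive_tool --increments '[[[-23,-28.4,0],[0,0,0]],[[-23,-28.4,0],[0,0,0]],[[-23,-28.4,0],[0,0,0]],[[-23,-28.4,0],[0,0,0]],[[-23,-28.4,0],[0,0,0]],[[-23,-28.4,0],[0,0,0]],[[-23,-28.4,0],[0,0,0]],[[-23,-28.4,0],[0,0,0]],[[-23,-28.4,0],[0,0,0]],[[-21,-28.4,0],[0,0,0]]]' --jaw -1

```text
time_s: 4.7
tcp_pos: [0.6191, -0.1424, 0.2148]
tcp_rot: [[-0.98, 0.2, -0.001], [0.2, 0.98, 0.0], [0.001, 0.0, -1.0]]
ft_force: [0.4, -0.2, 0.1]
finger_gap: 0.0007
finger_force: 0.0
```

Call:
drive_tool --increments '[[[0,0,0],[0,0,6]],[[0,0,0],[0,0,6]],[[0,0,0],[0,0,6]],[[0,0,0],[0,0,6.5]],[[0,0,0],[0,0,0]],[[0,0,0],[0,0,0]]]'

```text
time_s: 5.2
tcp_pos: [0.6185, -0.1404, 0.215]
tcp_rot: [[-0.811, 0.585, -0.001], [0.585, 0.811, 0.0], [0.001, -0.0, -1.0]]
ft_force: [0.3, -1.4, 0.0]
finger_gap: 0.0006
finger_force: 0.0
```

```bash
python3 - <<'E'
from h import *
c=arm.camera_info('wrist');i,d=arm.snapshot('wrist');cv2.imwrite('pics/w3.png',i);np.savez('w3.npz',d=d,pose=c['pose'])
t,dt=arm.snapshot('top');cv2.imwrite('pics/top1.png',t)
delta(pot(.095,54,.098))
E
```

```text
t 5.3 tcp [ 0.6185 -0.1403  0.2152] yaw_y 54.18 gap 0.0005962415748234827 F [ 0.8  0.3 -0.3] q [-0.28  0.48  1.24 -0.    1.41 -1.23]
tool mm [-4.000e-01  1.000e-01  1.172e+02]
```

View pics/w3.png

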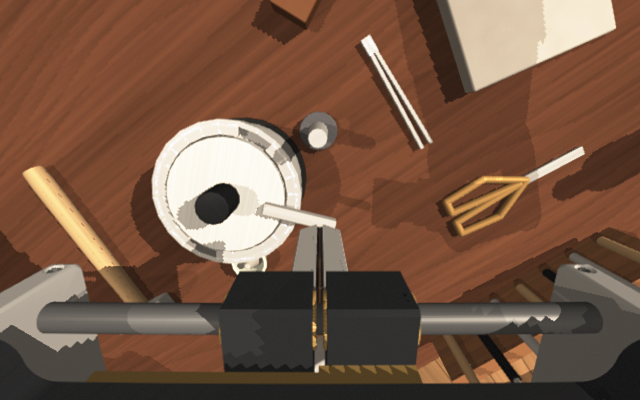

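The wrist view shows the arm from (263,209) to its tip at (335,222), the mandrel at (318,132), the dish at (248,263) and the knob at (215,203). I'll check these before going down.

```bash
python3 - <<'E'
from h import *
f=np.load('w3.npz');c=arm.camera_info('wrist')
def p(n,pts,z):
    w=world('wrist',pts,z=z)-POT;print(n,*[(round(np.hypot(*q[:2])*1000),round(np.degrees(np.arctan2(q[1],q[0])),1)) for q in w],np.round(w[:,:2]+POT[:2],4).tolist())
p('arm',[(263,209),(300,215),(335,222)],.113)
p('knob top',[(207,207)],.143);p('lip c',[(227,191)],.098);p('mandrel',[(318,139)],.138)
p('slots',[(265,138)],.098)
E
```

```text
arm (41, np.float64(38.0)) (78, np.float64(41.1)) (113, np.float64(41.4)) [[0.5954, -0.1919], [0.6217, -0.1661], [0.6479, -0.1423]]
knob top (4, np.float64(-123.9)) [[0.5609, -0.2203]]
lip c (3, np.float64(131.7)) [[0.5609, -0.2148]]
mandrel (110, np.float64(86.0)) [[0.5708, -0.1071]]
slots (70, np.float64(107.4)) [[0.542, -0.1502]]
```

Everything agrees: the arm is at about 40°, the knob at the pot's centre, and one slot at about 110° (so the other is near -66°). I go down beside the arm with 6 mm more gap.

Call:
drive_tool --increments '[[[6,0,20],[0,0,0]],[[0,0,30],[0,0,0]],[[0,0,30],[0,0,0]],[[0,0,20],[0,0,0]],[[0,0,12],[0,0,0]],[[0,0,5],[0,0,0]],[[0,0,0],[0,0,0]],[[0,0,0],[0,0,0]]]'

```text
time_s: 5.97
tcp_pos: [0.6142, -0.1367, 0.0997]
tcp_rot: [[-0.809, 0.588, 0.001], [0.588, 0.809, -0.0], [-0.001, 0.001, -1.0]]
ft_force: [-0.0, 0.4, -0.6]
finger_gap: 0.0006
finger_force: 0.0
```

Call:
drive_tool --increments '[[[-6,0,0],[0,0,0]],[[-6.6,-0.2,0],[0,0,4]],[[-6.6,-0.2,0],[0,0,4]],[[-6.6,-0.2,0],[0,0,4]],[[-6.6,-0.2,0],[0,0,4]],[[-6.6,-0.2,0],[0,0,4]],[[-6.6,-0.2,0],[0,0,4]]]'

```text
time_s: 6.55
tcp_pos: [0.6462, -0.169, 0.1]
tcp_rot: [[-0.497, 0.868, 0.003], [0.868, 0.497, 0.001], [-0.001, 0.002, -1.0]]
ft_force: [1.6, 6.7, 1.8]
finger_gap: 0.0005
finger_force: 2.4
```

```bash
python3 - <<'E'
from h import *
delta(pot(.095,30,.098))
E
```

```text
t 6.55 tcp [ 0.6462 -0.169   0.1   ] yaw_y 29.82 gap 0.0005097558103359286 F [1.6 6.7 1.8] q [-0.31  0.65  1.26  0.    1.23 -0.83]
tool mm [-0.2 -1.2  2. ]
```

Call:
drive_tool --increments '[[[-6.6,-0.3,0],[0,0,4]],[[-6.6,-0.3,0],[0,0,4]],[[-6.6,-0.3,0],[0,0,4]],[[-6.6,-0.3,0],[0,0,4]],[[-6.6,-0.3,0],[0,0,4]],[[-6.6,-0.3,0],[0,0,4]],[[-6.6,-0.3,0],[0,0,4]],[[-6.6,-0.3,0],[0,0,4]],[[-6.6,-0.3,0],[0,0,4]],[[-6.6,-0.3,0],[0,0,4]]]'

```text
time_s: 7.38
tcp_pos: [0.6568, -0.2334, 0.1]
tcp_rot: [[0.177, 0.984, 0.003], [0.984, -0.177, -0.0], [0.0, 0.003, -1.0]]
ft_force: [4.0, 1.8, 0.2]
finger_gap: 0.0005
finger_force: 1.7
```

Call:
drive_tool --increments '[[[-6.6,-0.3,0],[0,0,4]],[[-6.6,-0.3,0],[0,0,4]],[[-6.6,-0.3,0],[0,0,4]],[[-6.6,-0.3,0],[0,0,4]],[[-6.6,-0.3,0],[0,0,4]],[[-6.6,-0.3,0],[0,0,4]],[[-6.6,-0.3,0],[0,0,4]],[[-6.6,-0.3,0],[0,0,4]],[[0,0,0],[0,0,0]]]'

```text
time_s: 8.13
tcp_pos: [0.6325, -0.2811, 0.1]
tcp_rot: [[0.672, 0.74, 0.003], [0.74, -0.672, -0.001], [0.001, 0.003, -1.0]]
ft_force: [0.0, -0.6, 0.7]
finger_gap: 0.0003
finger_force: 0.2
```

```bash
python3 - <<'E'
from h import *
delta(pot(.095,-55,.098))
w=np.array(arm.state()['tcp_pos'])-POT;print(np.hypot(*w[:2]),np.degrees(np.arctan2(w[1],w[0])))
i,d=arm.snapshot('wrist')
t,_=arm.snapshot('top')
cv2.imwrite('pics/c4.png',np.vstack([i[0:300,0:640],cv2.resize(t[175:250,320:480],None,fx=4,fy=4,interpolation=cv2.INTER_CUBIC)]))
E
```

```text
t 8.13 tcp [ 0.6325 -0.2811  0.1   ] yaw_y -42.25 gap 0.00031242211839605205 F [ 0.  -0.6  0.7] q [-0.47  0.71  1.17  0.    1.26  0.27]
tool mm [-20.4  -1.8   2. ]
0.09442043377629437 -42.56861874962757
```

View pics/c4.png

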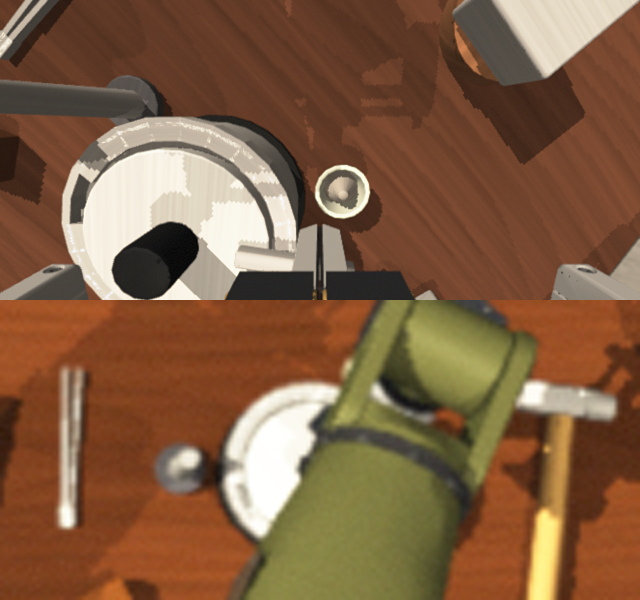

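The lug end of the arm is now at (265,258) by the finger, the dish at (342,190) is untouched, and the far slot is at about (85,180). I'll find the slot angle from the depth around the lip.

```bash
python3 - <<'E'
from h import *
def cloud(n,d,pose=None):
    c=dict(arm.camera_info(n)); 
    if pose is not None:c['pose']=pose
    v,u=np.mgrid[0:400,0:640];P=np.array(c['pose'])
    K=np.array([[c['fx'],0,c['cx']],[0,c['fy'],c['cy']],[0,0,1.]])
    q=cv2.undistortPoints(np.stack([u,v],-1).reshape(-1,1,2).astype(float),K,np.array([c['k1'],0,0,0.]))[:,0]
    dd=d.reshape(-1,1);X=np.hstack([q[:,:1],-q[:,1:],-np.ones((len(q),1))])*dd
    return (X@P[:3,:3].T+P[:3,3])[d.ravel()>0]
i,dn=arm.snapshot('wrist')
f=np.load('w3.npz')
for n,d,pose in(('wrist',f['d'],f['pose']),('wrist',dn,None)):
    w=cloud(n,d,pose)
    # lip centre fit
    m=(abs(w[:,2]-.098)<.0025)&(np.hypot(*(w-POT)[:,:2].T)<.085)
    L=w[m][:,:2].astype(np.float32);c,r=cv2.minEnclosingCircle(L);print('lip circle',c,r,len(L))
    q=w[:,:2]-np.array([.563,-.217]);r=np.hypot(*q.T);a=np.degrees(np.arctan2(q[:,1],q[:,0]))%360
    k=(r>.0645)&(r<.071)&(w[:,2]>.06)
    print({b:round(float(np.median(w[k&(a>=b)&(a<b+4),2])*1000)) for b in range(0,360,4) if (k&(a>=b)&(a<b+4)).sum()>2})
E
```

```text
lip circle (0.563399612903595, -0.2190888673067093) 0.07718867063522339 5156
{0: 97, 4: 97, 8: 97, 12: 97, 16: 97, 20: 97, 24: 97, 28: 97, 32: 111, 36: 112, 40: 109, 44: 97, 48: 97, 52: 97, 56: 97, 60: 97, 64: 97, 68: 339, 72: 345, 76: 328, 80: 325, 84: 97, 88: 97, 92: 97, 96: 97, 100: 96, 104: 85, 108: 85, 112: 91, 116: 96, 120: 97, 124: 97, 128: 96, 132: 97, 136: 97, 140: 97, 144: 97, 148: 97, 152: 97, 156: 97, 160: 97, 164: 97, 168: 97, 172: 97, 176: 97, 180: 97, 184: 97, 188: 97, 192: 97, 196: 97, 200: 98, 204: 97, 208: 97, 212: 97, 216: 97, 220: 97, 224: 97, 228: 97, 232: 97, 236: 97, 240: 97, 244: 97, 248: 97, 252: 97, 256: 97, 260: 97, 264: 97, 268: 97, 272: 97, 276: 97, 280: 97, 308: 97, 312: 97, 316: 97, 320: 97, 324: 97, 328: 97, 332: 97, 336: 97, 340: 97, 344: 97, 348: 97, 352: 97, 356: 97}
lip circle (0.5639414191246033, -0.21833640336990356) 0.0773053914308548 9422
{0: 97, 4: 97, 8: 97, 12: 97, 16: 97, 20: 97, 24: 97, 28: 97, 32: 97, 36: 97, 40: 97, 44: 97, 48: 97, 52: 97, 56: 97, 60: 97, 64: 97, 68: 97, 72: 97, 76: 97, 80: 97, 84: 97, 88: 97, 92: 97, 96: 97, 100: 97, 104: 94, 108: 90, 112: 90, 116: 91, 120: 91, 124: 93, 128: 94, 132: 97, 136: 97, 140: 97, 144: 97, 148: 97, 152: 97, 156: 97, 160: 97, 164: 97, 168: 97, 172: 97, 176: 97, 180: 97, 184: 97, 304: 112, 308: 109, 312: 97, 316: 97, 320: 97, 324: 97, 328: 97, 332: 223, 336: 229, 340: 211, 344: 97, 348: 97, 352: 97, 356: 97}
```

The slot axis is at about -64° and the arm now at about -53°. I push about 10° more and re-measure.

Call:
drive_tool --increments '[[[-5,-0.2,0],[0,0,3]],[[-5,-0.2,0],[0,0,3]],[[-5,-0.2,0],[0,0,3]],[[-1.5,0,0],[0,0,1]],[[0,0,0],[0,0,0]],[[0,0,0],[0,0,0]]]'

```text
time_s: 8.78
tcp_pos: [0.6201, -0.2906, 0.0986]
tcp_rot: [[0.787, 0.617, -0.0], [0.617, -0.787, -0.0], [-0.0, -0.0, -1.0]]
ft_force: [1.6, 0.6, 1.2]
finger_gap: 0.0005
finger_force: 0.5
```

Call:
drive_tool --increments '[[[12,0,0],[0,0,0]],[[6,0,-15],[0,0,0]],[[0,0,-35],[0,0,0]],[[0,0,-40],[0,0,0]],[[-30,0,-20],[0,0,0]],[[-40,0,0],[0,0,0]],[[-40,0,0],[0,0,0]],[[-40,0,0],[0,0,0]],[[0,0,0],[0,0,0]],[[0,0,0],[0,0,0]]]'

```text
time_s: 9.62
tcp_pos: [0.5152, -0.3727, 0.2087]
tcp_rot: [[0.789, 0.614, -0.0], [0.614, -0.789, 0.0], [-0.0, -0.0, -1.0]]
ft_force: [-0.4, 0.3, 0.1]
finger_gap: 0.0003
finger_force: 0.0
```

```bash
python3 - <<'E'
from h import *
delta(pot(0,0,.2))
c=arm.camera_info('wrist');i,d=arm.snapshot('wrist');cv2.imwrite('pics/w5.png',i);np.savez('w5.npz',d=d,pose=c['pose'])
E
```

```text
t 9.62 tcp [ 0.5152 -0.3727  0.2087] yaw_y -52.1 gap 0.00032451171363555737 F [-0.4  0.3  0.1] q [-0.68  0.49  1.25  0.    1.4   0.23]
tool mm [133.2 -93.4   8.7]
```

View pics/w5.png

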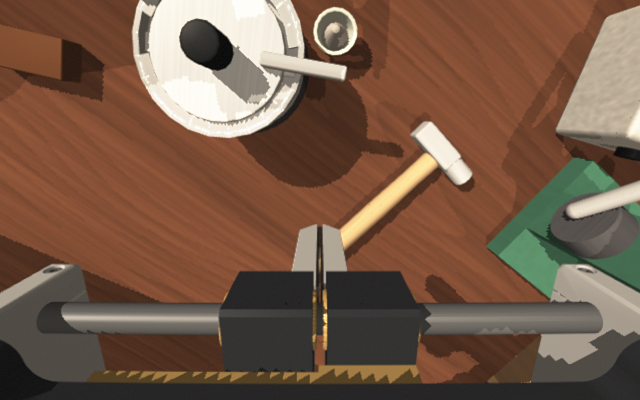

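The arm now runs from (265,59) to (345,73), past the dish at (335,30).

```bash
python3 - <<'E'
from h import *
f=np.load('w5.npz');d=f['d'];c=arm.camera_info('wrist');c['pose']=f['pose']
v,u=np.nonzero(d>0);K=np.array([[c['fx'],0,c['cx']],[0,c['fy'],c['cy']],[0,0,1.]])
q=cv2.undistortPoints(np.stack([u,v],-1).reshape(-1,1,2).astype(float),K,np.array([c['k1'],0,0,0.]))[:,0]
X=np.hstack([q[:,:1],-q[:,1:],-np.ones((len(q),1))])*d[v,u][:,None];P=f['pose'];w=X@P[:3,:3].T+P[:3,3]
r=np.hypot(*(w-POT)[:,:2].T)
m=(abs(w[:,2]-.098)<.0025)&(r<.085);print('lip',cv2.minEnclosingCircle(w[m][:,:2].astype(np.float32)))
m=(w[:,2]>.107)&(w[:,2]<.117)&(r>.05)&(r<.125);A=w[m]
l=cv2.fitLine(A[:,:2].astype(np.float32),cv2.DIST_L2,0,.01,.01).ravel();print('arm',len(A),A.mean(0),l,np.degrees(np.arctan2(l[1],l[0])),r[m].max())
m=(w[:,2]>.135)&(w[:,2]<.15)&(r<.04);print('knob',cv2.minEnclosingCircle(w[m][:,:2].astype(np.float32)),np.median(w[m][:,2]))
q=w-np.array([.5635,-.2185,0]);rr=np.hypot(*q[:,:2].T);a=np.degrees(np.arctan2(q[:,1],q[:,0]))%360
k=(rr>.064)&(rr<.072)&(w[:,2]>.06)
print({b:round(float(np.median(w[k&(a>=b)&(a<b+2),2])*1000)) for b in [*range(94,136,2),*range(274,320,2)] if (k&(a>=b)&(a<b+2)).sum()>1})
k=(rr>.0775)&(rr<.11)&(w[:,2]>.108)&(w[:,2]<.117);dd=q[k];print('arm from pot',np.degrees(np.arctan2(np.median(dd[:,1]),np.median(dd[:,0]))))
E
```

```text
lip ((0.563844621181488, -0.21923936903476715), 0.07686909288167953)
arm 1225 [ 0.60027535 -0.29185764  0.11182637] [ 0.4726273  -0.8812624   0.60027534 -0.29185763] -61.795025 0.1176984962111383
knob ((0.5626052618026733, -0.22052854299545288), 0.016003860160708427) 0.14189124308488915
{94: 97, 96: 97, 98: 97, 100: 94, 102: 92, 104: 90, 106: 92, 108: 91, 110: 92, 112: 92, 114: 91, 116: 91, 118: 92, 120: 90, 122: 91, 124: 91, 126: 91, 128: 95, 130: 97, 132: 97, 134: 97, 274: 97, 276: 97, 278: 97, 280: 97, 282: 84, 284: 84, 286: 84, 288: 84, 290: 91, 292: 112, 294: 112, 296: 112, 298: 112, 300: 112, 304: 85, 306: 84, 308: 85, 310: 96, 312: 97, 314: 97, 316: 97, 318: 97}
arm from pot -63.1675690582431
```

The lid is within 3° of the slots (lug and arm at -62…-63°, slot at -65°). I turn the jaws across the arm and move over the knob.

Call:
drive_tool --increments '[[[0,0,0],[0,0,-7]],[[0,0,0],[0,0,-7]],[[0,0,0],[0,0,-7]],[[0,0,0],[0,0,-7]],[[0,0,0],[0,0,-7]],[[0,0,0],[0,0,-7]],[[0,0,0],[0,0,-7]],[[0,0,0],[0,0,-7]],[[0,0,0],[0,0,-7]],[[0,0,0],[0,0,-7]]]' --jaw 0.5

```text
time_s: 10.5
tcp_pos: [0.5174, -0.3705, 0.2081]
tcp_rot: [[-0.317, 0.948, -0.0], [0.948, 0.317, 0.001], [0.001, -0.0, -1.0]]
ft_force: [0.6, 0.0, -0.6]
finger_gap: 0.0637
finger_force: 0.0
```

Call:
drive_tool --increments '[[[0,0,0],[0,0,-5]],[[0,0,0],[0,0,-5]],[[28,28,0],[0,0,0]],[[28,28,0],[0,0,0]],[[28,28,0],[0,0,0]],[[28,28,0],[0,0,0]],[[0,0,0],[0,0,0]],[[0,0,0],[0,0,0]]]'

```text
time_s: 11.17
tcp_pos: [0.5637, -0.2174, 0.2084]
tcp_rot: [[-0.474, 0.881, -0.0], [0.881, 0.474, 0.0], [0.0, -0.0, -1.0]]
ft_force: [0.2, -1.0, 0.3]
finger_gap: 0.0706
finger_force: 0.0
```

```bash
python3 - <<'E'
from h import *
delta([.563,-.219,.110])
E
```

```text
t 11.17 tcp [ 0.5637 -0.2174  0.2084] yaw_y 28.29 gap 0.07064326341619157 F [ 0.2 -1.   0.3] q [-0.43  0.42  1.35  0.    1.37 -0.92]
tool mm [-1.  -1.4 98.4]
```

Call:
drive_tool --increments '[[[-1,-1.4,25],[0,0,0]],[[0,0,25],[0,0,0]],[[0,0,20],[0,0,0]],[[0,0,15],[0,0,0]],[[0,0,9],[0,0,0]],[[0,0,4],[0,0,0]],[[0,0,0],[0,0,0]],[[0,0,0],[0,0,0]]]'

```text
time_s: 11.83
tcp_pos: [0.5619, -0.2225, 0.1112]
tcp_rot: [[-0.469, 0.883, 0.001], [0.883, 0.469, -0.0], [-0.001, 0.001, -1.0]]
ft_force: [-0.6, 0.2, 0.2]
finger_gap: 0.0704
finger_force: 0.0
```

Call:
drive_tool --increments '[[[0,0,0],[0,0,0]],[[0,0,0],[0,0,0]],[[0,0,0],[0,0,0]],[[0,0,0],[0,0,0]],[[0,0,0],[0,0,0]],[[0,0,0],[0,0,0]],[[0,0,0],[0,0,0]],[[0,0,0],[0,0,0]]]' --jaw -1 --squeeze 35

```text
time_s: 12.5
tcp_pos: [0.563, -0.2214, 0.1112]
tcp_rot: [[-0.469, 0.883, 0.004], [0.883, 0.469, 0.001], [-0.001, 0.004, -1.0]]
ft_force: [9.1, 5.3, 0.7]
finger_gap: 0.0316
finger_force: 35.0
```

Gripped at 31.6 mm. I relieve the side force and lift straight up.

Call:
drive_tool --increments '[[[-1,1.5,0],[0,0,0]],[[0,0,0],[0,0,0]],[[0,0,-3],[0,0,0]],[[0,0,-3],[0,0,0]],[[0,0,-4],[0,0,0]],[[0,0,-4],[0,0,0]]]'

```text
time_s: 13.0
tcp_pos: [0.5631, -0.2218, 0.1238]
tcp_rot: [[-0.469, 0.883, -0.001], [0.883, 0.469, 0.001], [0.001, 0.0, -1.0]]
ft_force: [2.6, 2.3, -5.5]
finger_gap: 0.0311
finger_force: 35.0
```

Call:
drive_tool --increments '[[[0,0,-6],[0,0,0]],[[0,0,-10],[0,0,0]],[[0,0,-15],[0,0,0]],[[0,0,-20],[0,0,0]],[[0,0,-20],[0,0,0]],[[0,0,-20],[0,0,0]],[[0,0,-12],[0,0,0]],[[0,0,-6],[0,0,0]],[[0,0,0],[0,0,0]],[[0,0,0],[0,0,0]]]'

```text
time_s: 13.83
tcp_pos: [0.563, -0.2223, 0.2327]
tcp_rot: [[-0.469, 0.883, -0.001], [0.883, 0.469, 0.0], [0.001, -0.001, -1.0]]
ft_force: [0.0, -0.1, -3.6]
finger_gap: 0.0314
finger_force: 35.0
```

```bash
python3 - <<'E'
from h import *
i,d=arm.snapshot('scene');cv2.imwrite('pics/s6.png',i[60:300,180:500].repeat(2,0).repeat(2,1))
delta(brd(.004,0,.23))
E
```

```text
t 13.88 tcp [ 0.5629 -0.2222  0.2322] yaw_y 27.97 gap 0.03136996590716418 F [-0.3 -0.1 -2.7] q [-0.44  0.41  1.31 -0.    1.42 -0.92]
tool mm [371.7 153.9   2.6]
```

View pics/s6.png

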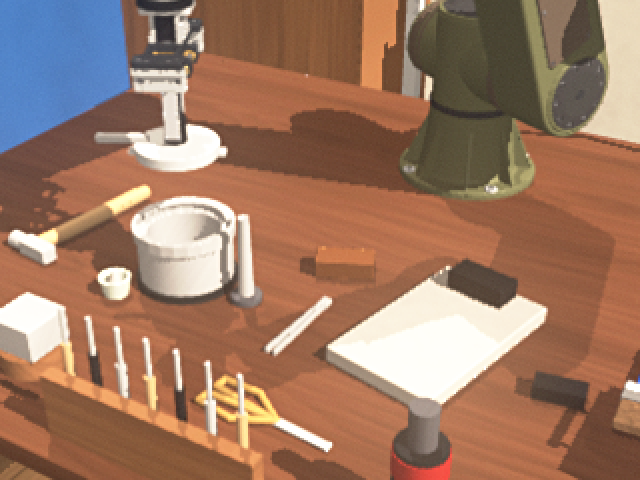

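The picture shows the lid hanging level at (178,145), the open pot, the dish and mandrel in place, and the block flat at the near end of the board (485,282). I carry the lid over.

Call:
drive_tool --increments '[[[6,2,0],[0,0,0]],[[12,5,0],[0,0,0]],[[18,7,0],[0,0,0]],[[22,9,0],[0,0,0]],[[22,9,0],[0,0,0]],[[22,9,0],[0,0,0]],[[22,9,0],[0,0,0]],[[22,9,0],[0,0,0]],[[22,9,0],[0,0,0]],[[22,9,0],[0,0,0]]]'

```text
time_s: 14.72
tcp_pos: [0.5413, -0.0163, 0.2331]
tcp_rot: [[-0.47, 0.883, -0.001], [0.883, 0.47, 0.0], [0.0, -0.0, -1.0]]
ft_force: [-1.2, -0.5, -3.3]
finger_gap: 0.0315
finger_force: 35.0
```

Call:
drive_tool --increments '[[[22,9,0],[0,0,0]],[[22,9,0],[0,0,0]],[[22,9,0],[0,0,0]],[[22,9,0],[0,0,0]],[[22,9,0],[0,0,0]],[[22,9,0],[0,0,0]],[[22,10,0],[0,0,0]],[[18,8,0],[0,0,0]],[[8,4,0],[0,0,0]],[[0,0,0],[0,0,0]]]'

```text
time_s: 15.55
tcp_pos: [0.524, 0.178, 0.233]
tcp_rot: [[-0.471, 0.882, -0.001], [0.882, 0.471, 0.0], [0.0, -0.001, -1.0]]
ft_force: [-0.6, 0.3, -2.8]
finger_gap: 0.0316
finger_force: 35.0
```

```bash
python3 - <<'E'
from h import *
delta(brd(.006,0,.051))
i,d=arm.snapshot('scene')
# block position from scene depth
c=arm.camera_info('scene');v,u=np.nonzero(d>0);K=np.array([[c['fx'],0,c['cx']],[0,c['fy'],c['cy']],[0,0,1.]])
q=cv2.undistortPoints(np.stack([u,v],-1).reshape(-1,1,2).astype(float),K,np.array([c['k1'],0,0,0.]))[:,0]
X=np.hstack([q[:,:1],-q[:,1:],-np.ones((len(q),1))])*d[v,u][:,None];P=np.array(c['pose']);w=X@P[:3,:3].T+P[:3,3]
b=np.c_[(w-C)@BX,(w-C)@BY]
m=(abs(w[:,2]-.055)<.004)&(abs(b[:,0])<.16)&(abs(b[:,1])<.09);print(m.sum(),np.percentile(b[m],[2,50,98],axis=0))
E
```

```text
t 15.55 tcp [0.524 0.178 0.233] yaw_y 28.12 gap 0.031604951112812224 F [-0.6  0.3 -2.8] q [ 0.26  0.29  1.47  0.    1.38 -0.23]
tool mm [ -1.4   2.1 182. ]
282 [[-0.13066045 -0.05014953]
 [-0.10692683 -0.00615422]
 [-0.08505168  0.03763274]]
```

The block spans x_b -131…-85 mm, so it is clear of the lid. I lower, slowly at the end.

Call:
drive_tool --increments '[[[-1,2,10],[0,0,0]],[[0,0,20],[0,0,0]],[[0,0,25],[0,0,0]],[[0,0,30],[0,0,0]],[[0,0,30],[0,0,0]],[[0,0,25],[0,0,0]],[[0,0,15],[0,0,0]],[[0,0,10],[0,0,0]],[[0,0,5],[0,0,0]],[[0,0,2],[0,0,0]]]'

```text
time_s: 16.43
tcp_pos: [0.5271, 0.1756, 0.0609]
tcp_rot: [[-0.468, 0.884, -0.0], [0.884, 0.468, -0.0], [0.0, -0.001, -1.0]]
ft_force: [0.6, 0.5, -2.3]
finger_gap: 0.0316
finger_force: 35.0
```

Call:
drive_tool --increments '[[[0,0,2],[0,0,0]],[[0,0,2],[0,0,0]],[[0,0,1.5],[0,0,0]],[[0,0,1.5],[0,0,0]],[[0,0,1],[0,0,0]],[[0,0,0],[0,0,0]],[[0,0,0],[0,0,0]]]'

```text
time_s: 17.02
tcp_pos: [0.5271, 0.1763, 0.0535]
tcp_rot: [[-0.469, 0.883, 0.0], [0.883, 0.469, -0.0], [-0.0, 0.0, -1.0]]
ft_force: [-0.4, -0.4, -4.2]
finger_gap: 0.0313
finger_force: 35.0
```

Call:
drive_tool --increments '[[[0,0,1],[0,0,0]],[[0,0,1],[0,0,0]],[[0,0,0.5],[0,0,0]],[[0,0,0],[0,0,0]],[[0,0,0],[0,0,0]]]'

```text
time_s: 17.43
tcp_pos: [0.527, 0.1762, 0.0509]
tcp_rot: [[-0.469, 0.883, -0.0], [0.883, 0.469, -0.0], [0.0, -0.0, -1.0]]
ft_force: [0.6, -0.1, -3.2]
finger_gap: 0.0313
finger_force: 35.0
```

Not yet touching; continuing in small steps.

Call:
drive_tool --increments '[[[0,0,0.7],[0,0,0]],[[0,0,0.7],[0,0,0]],[[0,0,0],[0,0,0]],[[0,0,0],[0,0,0]]]'

```text
time_s: 17.77
tcp_pos: [0.5272, 0.1763, 0.0506]
tcp_rot: [[-0.469, 0.883, 0.001], [0.883, 0.469, 0.0], [-0.0, 0.001, -1.0]]
ft_force: [-5.2, -0.5, 10.4]
finger_gap: 0.0317
finger_force: 35.0
```

Contact. I release and rise.

Call:
drive_tool --increments '[[[0,0,-0.8],[0,0,0]],[[0,0,0],[0,0,0]],[[0,0,0],[0,0,0]],[[0,0,0],[0,0,0]],[[0,0,0],[0,0,0]],[[0,0,0],[0,0,0]]]' --jaw 0.5

```text
time_s: 18.27
tcp_pos: [0.527, 0.1762, 0.0503]
tcp_rot: [[-0.469, 0.883, -0.0], [0.883, 0.469, -0.0], [0.0, -0.0, -1.0]]
ft_force: [-0.2, -0.5, -0.3]
finger_gap: 0.0676
finger_force: 0.0
```

Call:
drive_tool --increments '[[[0,0,-10],[0,0,0]],[[0,0,-20],[0,0,0]],[[0,0,-30],[0,0,0]],[[0,0,-30],[0,0,0]],[[0,0,-30],[0,0,0]],[[0,0,-30],[0,0,0]],[[-30,0,-20],[0,0,0]],[[-30,0,0],[0,0,0]],[[0,0,0],[0,0,0]]]'

```text
time_s: 19.02
tcp_pos: [0.557, 0.12, 0.2225]
tcp_rot: [[-0.467, 0.884, 0.003], [0.884, 0.467, -0.0], [-0.002, 0.003, -1.0]]
ft_force: [0.7, 0.1, -0.0]
finger_gap: 0.0709
finger_force: 0.0
```

```bash
python3 - <<'E'
from h import *
delta([0.5,0.2,.2])
i,d=arm.snapshot('wrist');cv2.imwrite('pics/w7.png',i)
E
```

```text
t 19.02 tcp [0.557  0.12   0.2225] yaw_y 27.83 gap 0.07090953034495456 F [ 0.7  0.1 -0. ] q [ 0.15  0.33  1.44 -0.    1.37 -0.34]
tool mm [ 97.4 -13.1  22.3]
```

View pics/w7.png

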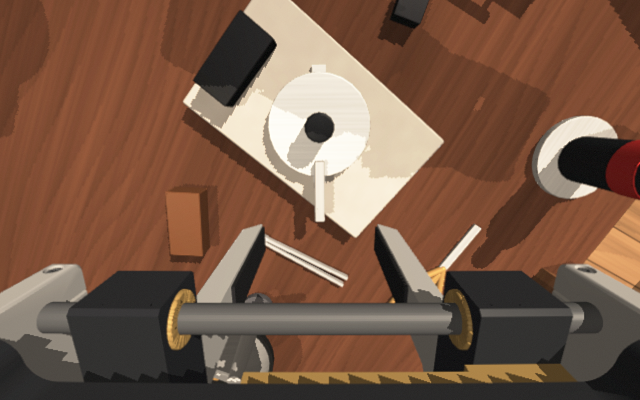

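The lid lies flat on the middle of the board (319,125), clear of the block at (236,58). I hand the job in.

```bash
python3 -c "
from bench import arm
print(arm.finish_job())"
```

```text
the job is handed in; nothing more can be done
None
```

I slid the block to the near end of the board, opened the pot, set the lid level in the middle of the board clear of the block, and handed the job in at about 19 s; no verdict was returned.

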